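# Unclip and open the parts case

## Robot

A 6-joint arm with a two-finger parallel gripper is mounted at the origin on the work surface. World frame = base frame: x ahead of the robot, y to its left, z up, the work surface at z = 0. Lengths are in m, angles in rad, forces in N, time in s.
With the tool pointing down it reaches from about 0.275 to 0.825 m from the base axis. Payload 4.9 kg.
Tool frame: the origin (TCP) lies at the very end of the fingers, on their centre line; the grasp point (between the pads) lies 19 mm behind it; z points along the fingers, y is the line along which they close (so a half turn about z gives the same grasp; the last joint's range is limited). The gripper opens to 85 mm and grips with 20 to 120 N. Pads are 22 mm wide; open, the fingers measure 114 mm over their backs; the gripper's body (76 mm by 85 mm) begins 54 mm behind the grasp point. The pads swing forward as they close: fully open they stand 13 mm farther back than shut.
Start: joints at [-1.382, 0.326, -0.193, 1.052, 0, 1.437], TCP at [0.174, -0.522, 0.204] pointing down, gripper open.
Joint ranges: [-2.65, 2.65], [-0.97, 1.79], [-1.3, 1.35], [-1.93, 2.1], [-1.47, 1.37], [-3.14, 3.14]. Speed limits (rad/s): [2.57, 2.57, 3.14, 3.14, 3.14, 3.14].

## Interface

Orientations are given as [roll, pitch, yaw] about the fixed x, y, z axes, in that order (R = Rz(yaw) Ry(pitch) Rx(roll)).
In Python, from rig import arm gives the robot as it stands.
- The arm moves only by the shell command python3 -m crank 'ROWS' [FORCE]. ROWS is JSON, a list of rows, each a list of 7 numbers: the finger opening in m, from 0 to 0.0854, then the shift along the tool's x, y, z in m, then the turn, a rotation vector about the tool's x, y, z in degrees. A call has 1 to 8 rows; each row is the pose to reach, as a shift and turn from the pose commanded when the call began, along the tool's axes at that moment; what a row does not reach only later rows make up. A row lasts 1/12 s, in which the tool goes at most 41.7 mm and 7.16 degrees, less where a joint would pass 70% of its speed; a pose out of reach is approached as far as the arm can. A call with a gripper value outside its range is refused whole. The fingers move at their own pace and stop on an object; FORCE is the grip in N (left out, the last holds). Time passes only in rows, so rows that repeat a pose let the fingers close. It gives the time, the measured TCP pose, the force, the opening and the grip force at its end, in the units of the state.
- arm.state(): the state, without advancing time (a new reading comes with each control period).
- arm.camera(name): name is "side" or "top"; returns a dict with "frame" (400x640x3 uint8, red, green, blue), "vertical_fov" (degrees; the focal length in pixels is half the picture's height over the tangent of half this angle, whatever the lens; pixels are square), "cx", "cy" (the principal point, pixels), "rvec" (rotation vector, rad) and "tvec" (3), from world to camera coordinates, as OpenCV has them. Camera axes: x right, y down, z forward; pixel columns grow to the right and rows downward; lengths in m; the calibration is good to about 2 mm. A picture is of the moment at which its call begins. There is no depth.
- arm.job_done(): hands the job in; it is judged then, once.
The state is a dict: "clock": time; "q": joint angles; "qd": joint speeds; "effort": joint torques, N m; "eef_pos": TCP position; "tool_rot": TCP orientation; "wrist_force": force on the tool from outside, world axes, zero at the start; "moment": the same for the moment, N m; "gripper_width": finger opening in m; "grip_force": force on a finger pad.
Only numpy, scipy, OpenCV 4.12 (cv2) and the standard library are available. Lean on these libraries where they do the work, as an engineer would, in place of code of your own. Each camera call takes 0.05 s, during which the arm holds its last target. There are 200 camera calls.

## Task

The black parts case on the repair bench is shut by two sprung wire bales, one over each end of its grey lid. Flip both bales off the lid, right over to the outside so that they stay open, without shoving or tipping the case; then lift the lid off by its grip and set it down (do not drop it), right way up, in the middle of the bench mat and squared up with it. Leave the case and everything else on the bench where they stand.

Things in the scene. Friction and masses are not known exactly. Their poses are not given: they have to be found in the camera images.
- case: Loose open-topped black plastic parts case, about 1.4 kg with its contents, 150 (its x) x 220 (its y, the long way) x 80 mm high. It just stands on the bench and slides if pushed sideways with roughly 8 to 14 N. Origin: centre of its underside. It may stand left or right of the robot's centre line, the mat on the other side; turned up to 0.3 rad either way.
- case_rim (a point): Centre of the case's mouth, 80 mm above the case's origin: where the lid's origin lies when the lid is on.
- lid: Loose grey plastic lid, 0.3 kg, 160 (its x) x 230 (its y) mm, panel 8 mm thick. Origin: centre of the panel's underside, so the panel's top is 8 mm above it; a locating rib reaches 8 mm below it (into the case, 3 mm clear all round). It stands with its axes parallel to those of the case, and rests on its rib when laid down.
- lid_grip (a point): Middle of the top of the lid's grip: an upright bar 80 mm long (the lid's x), 14 mm thick (the lid's y), 28 mm high, in the middle of the lid's top; 36 mm above the lid's origin.
- bale_left (a joint): Angle of the wire bale at the case's +y end, about a pivot parallel to the case's x at case (0, 127, 78) mm. 0: shut, over the lid; it grows as the bale swings up and over to the outside; stop at 2.5 (flat outward, reaching 68 mm beyond the pivot). Sprung over centre: below 0.9 the spring pulls it shut (about 0.45 N m when shut, fading to nothing at 0.9), beyond 0.9 it throws it open and keeps it there.
- bale_right (a joint): The same for the bale at the case's -y end, pivot at case (0, -127, 78) mm.
- bale_left_bar (a point): Middle of the crossbar of the +y bale, the part to push: steel wire 6 mm thick, 96 mm long between the side wires (case x). Shut, it lies 61 mm inboard of the pivot and 30 mm above it, that is 20 mm (centre) above the lid's top, with free space under it and between it and the lid's grip (56 mm away). It is best pried upward and outward from beneath by a finger tilted towards that end of the case: pushed level it takes about 15 N and the case slides along.
- bale_right_bar (a point): The same point of the -y bale.
- mat: Thin bench mat, fixed, 240 (its x) x 310 (its y, the long way) x 3 mm. Origin: centre of its underside, on the bench; turned up to 0.3 rad either way.
- driver: Bystander, to be left alone: screwdriver lying in front of the case. Origin on its underside.
- heatsink: Bystander, to be left alone: finned aluminium heat sink, 50 x 80 x 30 mm, behind the case. Origin on its underside.
- spool: Bystander, to be left alone: white spool, 60 mm across, 47 mm high, behind the mat. Origin on its underside.
- brush: Bystander, to be left alone: black-handled cleaning brush, 200 mm long, lying in front of the mat. Origin on its underside.
- flux: Bystander, to be left alone: small closed jar, 48 mm across, 60 mm high, at the back in the middle. Origin on its underside.
- mouse: Bystander, to be left alone: black computer mouse, 34 mm high, in the middle near the robot. Origin on its underside.
- mug: Bystander, to be left alone: white mug, 80 mm across, 90 mm high, on the left near the robot. Origin on its underside.

How it is judged:
By the outcome, as a careful person would: the job done as asked, in the order asked, and still so for the second after the job is handed in, with the robot touching nothing.
It also fails if it takes over 72 s, if anything falls off the work surface, if the arm or the gripper's body presses on something with over 40 N, if the wrist force passes 120 N, or if a joint passes its speed limit or range.

## Working session

There is one attempt and no reset: what is moved stays moved. The work goes in short steps, Python scripts to look and compute and a shell command to move; the robot and the scene stay as the last step left them, time stands still between calls to the robot, and variables do not carry over. Pictures are saved under pics/ and viewed, at most 10 in all, crops included, and the job is handed in when it is done.

```bash
ls; mkdir -p pics; python3 - <<'E'
from rig import arm
import cv2,numpy as np,pickle
s=arm.state();print({k:np.round(v,3).tolist() for k,v in s.items()})
for n in("top","side"):
    c=arm.camera(n);cv2.imwrite(f"pics/{n}0.png",c["frame"][...,::-1]);pickle.dump(c,open(f"{n}0.pkl","wb"))
    print(n,c["vertical_fov"],c["cx"],c["cy"],c["rvec"],c["tvec"],(-cv2.Rodrigues(np.array(c["rvec"],float))[0].T@np.array(c["tvec"])).round(3))
E
```

```text
pics
{'clock': 0.0, 'q': [-1.382, 0.327, -0.194, 1.052, 0.0, 1.437], 'qd': [0.0, -0.003, 0.001, -0.002, 0.001, 0.001], 'effort': [0.0, -44.34, 26.244, 0.015, -0.0, 0.0], 'eef_pos': [0.174, -0.521, 0.203], 'tool_rot': [-3.14, -0.0, 0.323], 'wrist_force': [0.038, -0.357, 0.348], 'moment': [0.007, -0.048, 0.005], 'grip_force': 0.0, 'gripper_width': 0.086}
top 42.08968039955408 314.56037115525805 190.99938131434732 [ 2.17782952 -2.22102464  0.06228116] [0.04141133 0.50597022 1.47198268] [0.433 0.042 1.495]
side 44.36880934255579 315.97117929370626 207.91305177317562 [ 0.09592789 -2.69713249  1.57906948] [0.52750573 0.09951457 1.33001756] [0.473 1.141 0.729]
```

View pics/top0.png

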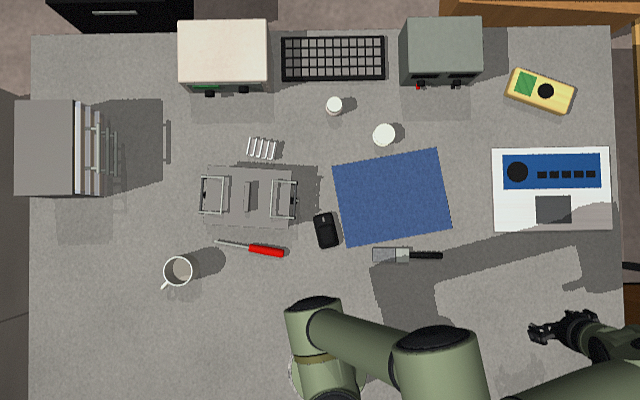

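View pics/side0.png

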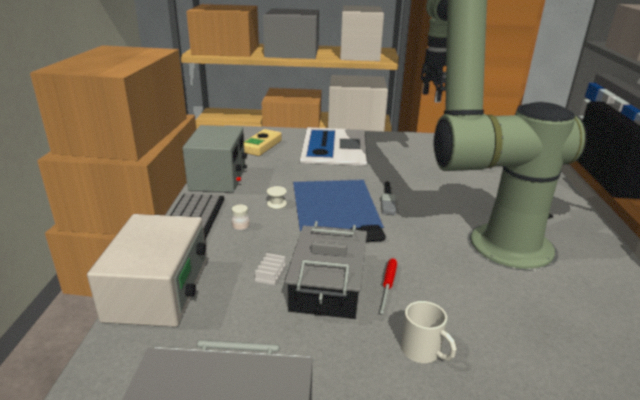

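The top view has the case at about (248,197) px with bales at its left and right ends, the mat at (392,197), the mouse at (326,230) between them, and the driver at (255,248). In the side view the near +y bale is at (325,278) px.

```bash
cat > h.py <<'E'
import numpy as np,cv2,pickle
def load(n): return pickle.load(open(n,"rb"))
def K(c):
    f=200/np.tan(np.radians(c["vertical_fov"])/2)
    return np.array([[f,0,c["cx"]],[0,f,c["cy"]],[0,0,1]])
def ray(c,p):
    R=cv2.Rodrigues(np.array(c["rvec"],float))[0]
    return -R.T@np.array(c["tvec"],float), R.T@np.linalg.inv(K(c))@np.array([p[0],p[1],1.])
def onz(c,p,z):
    o,d=ray(c,p); return o+d*(z-o[2])/d[2]
def tri(c1,p1,c2,p2):
    o,d=ray(c1,p1);u,e=ray(c2,p2);d/=np.linalg.norm(d);e/=np.linalg.norm(e)
    t=np.linalg.lstsq(np.c_[d,-e],u-o,rcond=None)[0]
    a,b=o+t[0]*d,u+t[1]*e; return (a+b)/2,np.linalg.norm(a-b)
def proj(c,P):
    return cv2.projectPoints(np.array(P,float).reshape(-1,3),np.array(c["rvec"],float),np.array(c["tvec"],float),K(c),None)[0][:,0]
E
python3 - <<'E'
from h import *
t=load("top0.pkl");s=load("side0.pkl")
def crop(c,x,y,w,h,k,n):
    cv2.imwrite(n,cv2.resize(c["frame"][y:y+h,x:x+w,::-1],None,fx=k,fy=k,interpolation=cv2.INTER_CUBIC))
crop(t,185,130,140,105,5.5,"pics/tc.png");crop(s,255,205,150,120,5,"pics/sc.png")
hsv=cv2.cvtColor(t["frame"],cv2.COLOR_RGB2HSV)
m=cv2.inRange(hsv,(100,80,30),(130,255,255));m[:,470:]=0
ct=max(cv2.findContours(m,0,2)[0],key=cv2.contourArea)
b=cv2.boxPoints(cv2.minAreaRect(ct));P=np.array([onz(t,p,.003) for p in b])
print(P.round(4),P.mean(0),[np.linalg.norm(P[i]-P[i-1]).round(4) for i in range(4)])
for i in range(4):
    d=P[i]-P[i-1];print(np.degrees(np.arctan2(d[1],d[0])))
E
```

```text
[[ 0.578  -0.0175  0.003 ]
 [ 0.6296 -0.324   0.003 ]
 [ 0.3934 -0.3605  0.003 ]
 [ 0.3429 -0.0562  0.003 ]] [ 0.48596748 -0.18953317  0.003     ] [np.float64(0.2382), np.float64(0.3108), np.float64(0.239), np.float64(0.3084)]
9.363814845485038
-80.44783874839433
-171.2048689301549
99.41117733337549
```

View pics/tc.png

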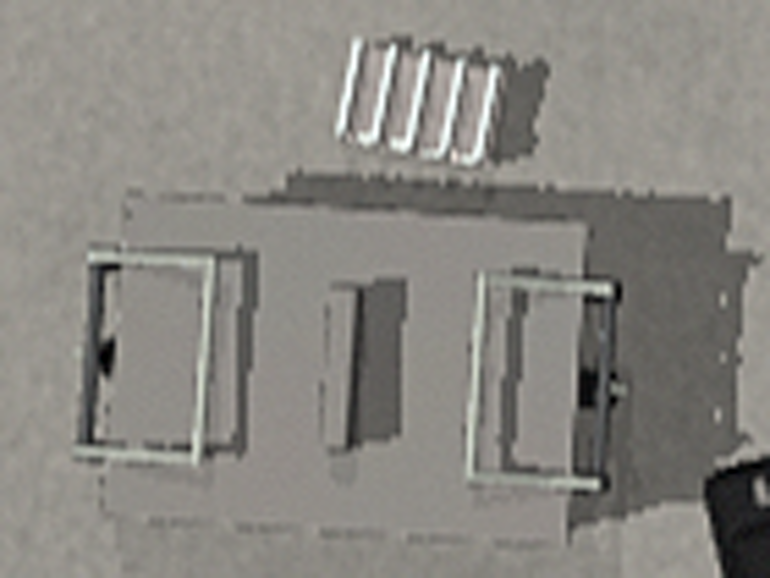

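View pics/sc.png

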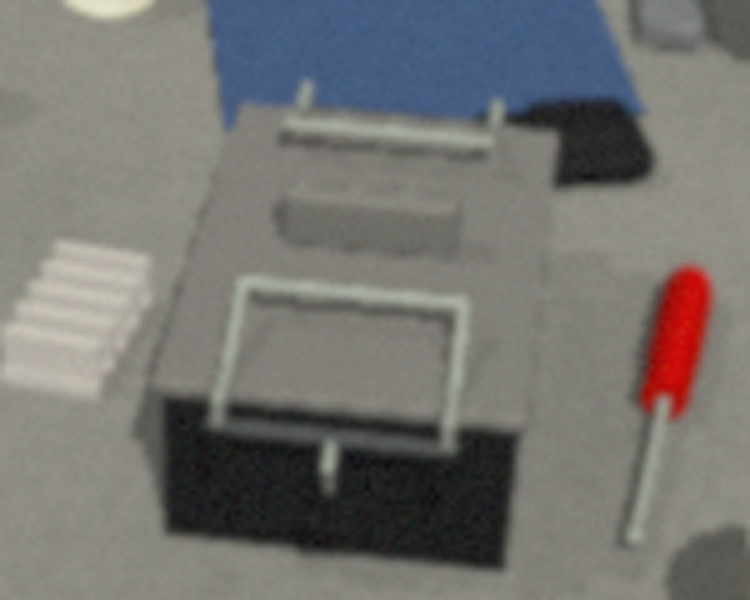

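The top crop shows lid corners at (125,200), (587,225), (570,543) and (102,515), with crossbars (210,258)-(197,462) and (483,275)-(471,480). In the side crop the crossbars run (245,285)-(463,300) and (285,127)-(492,145). Both bales are shut.

```bash
python3 - <<'E'
from h import *
t=load("top0.pkl");s=load("side0.pkl")
T=lambda p:((p[0]+.5)/5.5-.5+185,(p[1]+.5)/5.5-.5+130)
S=lambda p:((p[0]+.5)/5-.5+255,(p[1]+.5)/5-.5+205)
L=np.array([onz(t,T(p),.088) for p in[(125,200),(587,225),(570,543),(102,515)]])
print("lid",L.round(4),L.mean(0).round(4),[np.linalg.norm(L[i]-L[i-1]).round(4) for i in range(4)])
d=(L[0]-L[1])+(L[3]-L[2]);print("yaw from long",np.degrees(np.arctan2(-d[0],d[1])))
d=(L[0]-L[3])+(L[1]-L[2]);print("yaw from short",np.degrees(np.arctan2(d[1],d[0])))
for nm,a,b in(("L",(210,258),(197,462)),("R",(483,275),(471,480))):
    A,B=onz(t,T(a),.108),onz(t,T(b),.108);print(nm,A.round(4),B.round(4),((A+B)/2).round(4),np.linalg.norm(A-B),np.degrees(np.arctan2((A-B)[1],(A-B)[0])))
for nm,a,b in(("Lfar",(210,258),(245,285)),("Lnear",(197,462),(463,300)),("Rfar",(483,275),(285,127)),("Rnear",(471,480),(492,145)),("c0",(125,200),(158,390)),("c3",(102,515),(522,430)),("c1",(587,225),(243,105)),("c2",(570,543),(558,132))):
    print(nm,*[np.round(v,4) for v in tri(t,T(a),s,S(b))])
E
```

```text
lid [[0.5766 0.3216 0.088 ]
 [0.5599 0.094  0.088 ]
 [0.4035 0.1051 0.088 ]
 [0.4217 0.3344 0.088 ]] [0.4904 0.2138 0.088 ] [np.float64(0.1554), np.float64(0.2282), np.float64(0.1568), np.float64(0.23)]
yaw from long -4.384784156111565
yaw from short -4.378847098612379
L [0.5455 0.2767 0.108 ] [0.4466 0.284  0.108 ] [0.496  0.2804 0.108 ] 0.09918422402659198 -4.265122689034416
R [0.5347 0.1442 0.108 ] [0.4353 0.1516 0.108 ] [0.485  0.1479 0.108 ] 0.09966793584586182 -4.244177590903534
Lfar [0.543  0.2766 0.1079] 0.0049
Lnear [0.4466 0.2836 0.1107] 0.0
Rfar [0.5335 0.1443 0.1066] 0.0025
Rnear [0.4342 0.1518 0.1066] 0.002
c0 [0.5752 0.3222 0.0843] 0.0035
c3 [0.4211 0.3353 0.0836] 0.0012
c1 [0.5583 0.094  0.087 ] 0.0034
c2 [0.4014 0.1053 0.0868] 0.0042
```

Case: centre (0.490, 0.214), yaw −4.35°. Mat: centre (0.486, −0.190), yaw +9.3°. The sizes and heights match the given values. I'll straddle each crossbar with slightly open fingers, tilted towards the case's end, and lift along its arc. First I compute the approach moves.

```bash
cat >> h.py <<'E'
from scipy.spatial.transform import Rotation as Ro
CY=-.076; C0=np.array([.4902,.2140,0]); CR=Ro.from_euler('z',CY)
def case(p): return C0+CR.apply(p)          # case coords -> world
def toolrot(yaw,tilt=0):                     # tool down, y along case y; tilt>0: tips towards +y (rad)
    return Ro.from_euler('z',yaw)*Ro.from_euler('x',tilt)*Ro.from_euler('xyz',[0,np.pi,0])
def now():
    from rig import arm
    s=arm.state(); return np.array(s["eef_pos"]),Ro.from_euler('xyz',s["tool_rot"])
def rel(p,R,start=None):
    P0,R0=start or now()
    return np.round(R0.inv().apply(np.array(p)-P0)*1000,1),np.round(np.degrees((R0.inv()*R).as_rotvec()),1)
E
python3 - <<'E'
from h import *
p,R=now();print(R.as_matrix().round(2).tolist())
print(toolrot(0,0).as_matrix().round(2).tolist(),toolrot(0,.7).apply([0,0,1]))
a=(np.array([.36,-.42,.30]),toolrot(-.9)); b=(np.array([.50,-.16,.30]),toolrot(-.076-.45));c=(case([0,0,.30]),toolrot(CY))
s=(p,R)
for t in(a,b,c):
    print(*rel(*t,s));s=t
E
```

```text
[[0.95, 0.32, -0.0], [0.32, -0.95, 0.0], [0.0, -0.0, -1.0]]
[[-1.0, 0.0, 0.0], [0.0, 1.0, 0.0], [-0.0, 0.0, -1.0]] [ 1.22464680e-16  6.44217687e-01 -7.64842187e-01]
[208.1 -37.1 -96.9] [-0.000e+00 -1.000e-01 -1.099e+02]
[116.6 271.3  -0. ] [ -0.    0.  -21.4]
[196.3 318.5   0. ] [ -0.    0.  -25.8]
```

```bash
python3 - <<'E'
from h import *
p,R=now()
rz=lambda d:R*Ro.from_euler('z',d,degrees=True)
a=(np.array([.36,-.42,.30]),rz(-55)); b=(np.array([.50,-.16,.30]),rz(-110));c=(case([0,0,.30]),toolrot(CY))
s=(p,R)
for t in(a,b,c):
    print(*rel(*t,s));s=t
E
```

```text
[208.1 -37.1 -96.9] [ -0.  -0. -55.]
[289.1  60.4   0.4] [  0.   0. -55.]
[298.8 225.1   0.6] [  0.1  -0.1 -47.2]
```

```bash

python3 -m crank '[[0.03,0.026,-0.004,-0.03,0,0,-7],[0.03,0.052,-0.009,-0.06,0,0,-14],[0.03,0.078,-0.014,-0.097,0,0,-21],[0.03,0.104,-0.018,-0.097,0,0,-28],[0.03,0.13,-0.023,-0.097,0,0,-35],[0.03,0.156,-0.028,-0.097,0,0,-42],[0.03,0.182,-0.032,-0.097,0,0,-49],[0.03,0.208,-0.037,-0.097,0,0,-55]]' 20
python3 -m crank '[[0.03,0.036,0.0075,0,0,0,-7],[0.03,0.072,0.015,0,0,0,-14],[0.03,0.108,0.022,0,0,0,-21],[0.03,0.144,0.03,0,0,0,-28],[0.03,0.18,0.038,0,0,0,-35],[0.03,0.216,0.045,0,0,0,-42],[0.03,0.252,0.053,0,0,0,-49],[0.03,0.289,0.06,0,0,0,-55]]'
python3 - <<'E'
from h import *
print(*now()[0].round(4),now()[1].as_euler('xyz'),rel(case([0,0,.30]),toolrot(CY)))
E
```

```text
clock: 0.77
eef_pos: [0.3609, -0.4197, 0.3004]
tool_rot: [-3.141, -0.0, 1.288]
wrist_force: [0.1, -0.6, 0.1]
gripper_width: 0.0298
grip_force: 0.0
clock: 1.43
eef_pos: [0.5, -0.1588, 0.3004]
tool_rot: [-3.141, -0.0, 2.248]
wrist_force: [1.4, -0.8, -0.0]
gripper_width: 0.03
grip_force: 0.0
0.5 -0.1588 0.3004 [-3.14131505e+00 -3.88718565e-04  2.24812310e+00] (array([296.7, 226. ,   0.4]), array([ -0. ,  -0. , -46.8]))
```

```bash

python3 -m crank '[[0.016,0.037,0.028,0,0,0,-6],[0.016,0.074,0.056,0,0,0,-12],[0.016,0.111,0.085,0,0,0,-18],[0.016,0.148,0.113,0,0,0,-24],[0.016,0.185,0.141,0,0,0,-30],[0.016,0.222,0.17,0,0,0,-36],[0.016,0.26,0.198,0,0,0,-42],[0.016,0.297,0.226,0,0,0,-46.8]]'
cat >> h.py <<'E'
A=.61
def bale(s,back=.06,t=.008,off=.004):
    d=np.array([0,s*np.sin(A),-np.cos(A)]);n=np.array([0,s*np.cos(A),np.sin(A)])
    return case(np.array([0,s*.066,.108])+t*d+off*n-back*d),toolrot(CY,s*A)
E
python3 - <<'E'
from h import *
print(*now()[0].round(4),now()[1].as_euler('xyz'))
print(*rel(*bale(1)), bale(1)[0])
for th in(.1,.2,.35,.5,.65,.8,.95,1.1,1.25,1.4):
    f=np.radians(153.8)-th;o=68*np.cos(f)+61;u=68*np.sin(f)-30
    print(th,round(o*np.cos(A)+u*np.sin(A),1),round(o*np.sin(A)-u*np.cos(A),1))
E
```

```text
clock: 2.1
eef_pos: [0.4919, 0.1748, 0.3004]
tool_rot: [-3.141, -0.0, 3.064]
wrist_force: [1.1, 0.1, 0.6]
gripper_width: 0.0161
grip_force: 0.0
0.4919 0.1748 0.3004 [-3.14140840e+00 -4.55566571e-04  3.06437824e+00]
[  4.7  78.5 147.5] [-35.   -0.   -0.1] [0.49319831 0.25337549 0.15291317]
0.1 6.1 -3.0
0.2 12.5 -5.4
0.35 22.4 -7.7
0.5 32.6 -8.5
0.65 42.7 -7.7
0.8 52.7 -5.5
0.95 62.2 -1.8
1.1 71.0 3.3
1.25 79.0 9.6
1.4 85.9 17.1
```

```bash

python3 -m crank '[[0.016,0,0,0,0,0,0],[0.016,0,0,0,0,0,0]]'
python3 - <<'E'
from h import *
print(*rel(*bale(1)))
E
```

```text
clock: 2.27
eef_pos: [0.4919, 0.1747, 0.3001]
tool_rot: [-3.141, -0.001, 3.064]
wrist_force: [-0.6, -1.0, -0.1]
gripper_width: 0.0159
grip_force: 0.0
[  4.7  78.6 147.2] [-35.   -0.   -0.1]
```

```bash

python3 -m crank '[[0.016,0.001,0.015,0.025,-7,0,0],[0.016,0.002,0.03,0.05,-14,0,0],[0.016,0.003,0.045,0.075,-21,0,0],[0.016,0.004,0.06,0.1,-28,0,0],[0.016,0.005,0.07,0.125,-35,0,0],[0.016,0.005,0.0786,0.147,-35,0,0],[0.016,0.005,0.0786,0.147,-35,0,0],[0.016,0.005,0.0786,0.147,-35,0,0]]'
python3 - <<'E'
from h import *
print(*rel(*bale(1)),*rel(*bale(1,0)))
from rig import arm
for n in("side","top"):
    c=arm.camera(n);pickle.dump(c,open(n+"1.pkl","wb"))
    u,v=proj(c,case([0,.066,.108]))[0].astype(int)
    f=c["frame"][v-70:v+50,u-75:u+75,::-1]
    globals()[n]=cv2.resize(f,None,fx=2.6,fy=2.6,interpolation=cv2.INTER_CUBIC)
cv2.imwrite("pics/b1.png",np.hstack([side,top]));print(side.shape)
E
```

```text
clock: 2.93
eef_pos: [0.4937, 0.2501, 0.153]
tool_rot: [2.531, -0.003, 3.057]
wrist_force: [-0.2, 0.5, 0.2]
gripper_width: 0.0158
grip_force: 0.0
[0.7 2.6 1.9] [ 0.   0.1 -0.5] [ 0.9  2.6 61.9] [ 0.   0.1 -0.5]
(312, 390, 3)
```

View pics/b1.png

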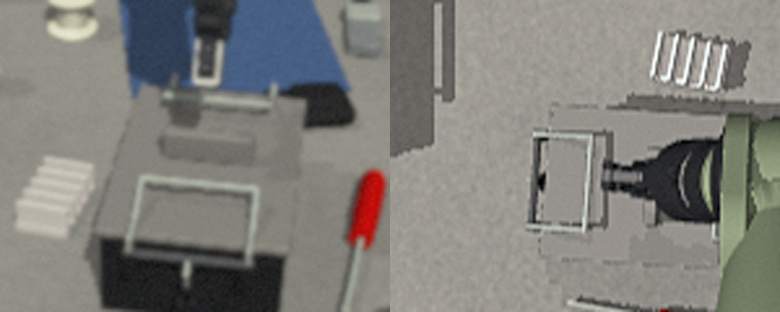

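The side crop shows the tilted fingers centred over the lid. In the top crop the tips are at (604,177), just inboard of the middle of the crossbar at (587,180), as planned. Next I advance onto the bar.

```bash

python3 -m crank '[[0.016,0.001,0.0026,0.015,0,0,0],[0.016,0.001,0.0026,0.03,0,0,0],[0.016,0.001,0.0026,0.042,0,0,0],[0.016,0.001,0.0026,0.05,0,0,0],[0.016,0.001,0.0026,0.056,0,0,0],[0.016,0.001,0.0026,0.062,0,0,0],[0.016,0.001,0.0026,0.062,0,0,0]]'
python3 - <<'E'
from h import *
print(*rel(*bale(1,0)))
E
```

```text
clock: 3.62
eef_pos: [0.4963, 0.2896, 0.1044]
tool_rot: [2.531, 0.0, 3.06]
wrist_force: [-0.6, 0.3, -0.2]
gripper_width: 0.0159
grip_force: 0.0
[ 0.3 -2.  -0.6] [ 0.   0.2 -0.2]
```

```bash

python3 -m crank '[[0.016,0,0.003,-0.0015,0,0,0],[0.016,0,0.006,-0.003,0,0,0],[0.016,0,0.009,-0.0042,0,0,0],[0.016,0,0.0125,-0.0054,0,0,0],[0.016,0,0.0125,-0.0054,0,0,0]]'
```

```text
clock: 4.03
eef_pos: [0.4975, 0.2966, 0.1171]
tool_rot: [2.53, 0.002, 3.06]
wrist_force: [0.6, 0.5, 0.1]
gripper_width: 0.0158
grip_force: 0.0
```

No force after 14 mm, so I'll look before going on.

```bash
python3 - <<'E'
from h import *
from rig import arm
print(*rel(*bale(1,0)))
for n,k in(("side",5),("top",5)):
    c=arm.camera(n);pickle.dump(c,open(n+"2.pkl","wb"))
    u,v=proj(c,case([0,.066,.108]))[0].astype(int)
    f=c["frame"][v-50:v+40,u-40:u+40,::-1]
    globals()[n]=cv2.resize(f,None,fx=k,fy=k,interpolation=cv2.INTER_CUBIC)
    print(proj(c,[now()[0],case([0,.066,.108])]),u-40,v-50)
cv2.imwrite("pics/b2.png",np.hstack([side,top]))
E
```

```text
[  1.  -15.1   5.7] [ 0.1  0.3 -0.2]
[[323.2717849  264.63300514]
 [324.50660351 263.43014622]] 284 213
[[215.01899334 194.61588954]
 [221.80080471 195.32171413]] 181 145
```

View pics/b2.png

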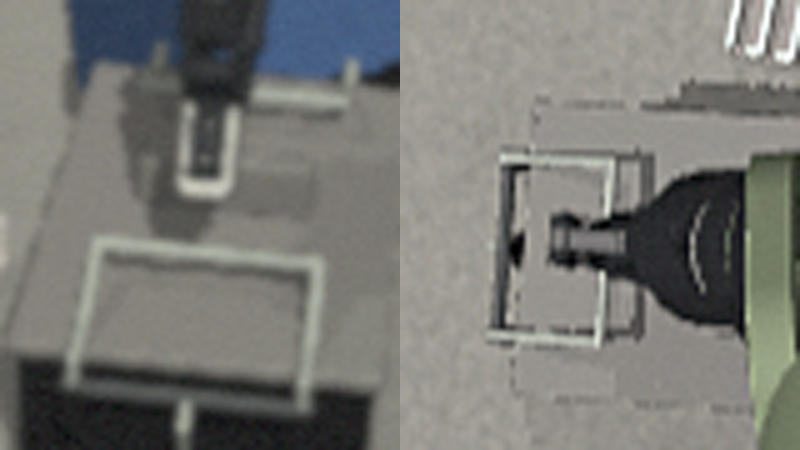

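The side view shows the fingertips at about (325,251) px, above where the TCP projects. The top view has the bar still shut and the tips over it. I'll triangulate the tips.

```bash
python3 - <<'E'
from h import *
t=load("top2.pkl");s=load("side2.pkl")
p,R=now();print(p)
for a,b in(((212,193),(325,252)),((211,193),(325,250))):
    X,e=tri(t,a,s,b);print(X,e,R.inv().apply(X-p))
for q in([0,.0225,0],[0,.008,0],[0,-.0225,0],[0,-.008,0],[0,.015,-.013],[0,0.0225,-.02]): print(q,*proj(t,p+R.apply(q)),*proj(s,p+R.apply(q)))
E
```

```text
[0.49705874 0.29631323 0.11637996]
[0.49715572 0.297829   0.15022873] 0.005322285046998036 [ 8.61693687e-07  2.06596322e-02 -2.68556405e-02]
[0.49708236 0.29926603 0.1561958 ] 0.004976099771705588 [ 0.00018701  0.02525067 -0.03092554]
[0, 0.0225, 0] [207.10275034 193.97118336] [322.40353995 264.84024022]
[0, 0.008, 0] [212.22142895 194.3880533 ] [323.04206794 264.76917832]
[0, -0.0225, 0] [222.787865   195.24859367] [324.32873653 264.62598472]
[0, -0.008, 0] [217.79792852 194.84220861] [323.7263068  264.69302924]
[0, 0.015, -0.013] [211.8119637  194.19066872] [323.33255851 258.56038691]
[0, 0.0225, -0.02] [210.25385251 193.97357043] [323.32796277 255.17194333]
```

```bash
python3 - <<'E'
from h import *
s=load("side2.pkl")["frame"].astype(int);s0=load("side0.pkl")["frame"].astype(int)
for v in range(238,274,2): print(v,[tuple(s[v,u])[0] for u in range(312,340,2)],[s0[v,u][0] for u in(318,324,330)])
E
```

```text
238 [np.int64(91), np.int64(85), np.int64(85), np.int64(88), np.int64(133), np.int64(102), np.int64(68), np.int64(79), np.int64(94), np.int64(181), np.int64(123), np.int64(125), np.int64(126), np.int64(127)] [np.int64(129), np.int64(124), np.int64(126)]
240 [np.int64(87), np.int64(85), np.int64(84), np.int64(87), np.int64(140), np.int64(105), np.int64(67), np.int64(71), np.int64(103), np.int64(180), np.int64(121), np.int64(131), np.int64(132), np.int64(133)] [np.int64(130), np.int64(128), np.int64(132)]
242 [np.int64(84), np.int64(88), np.int64(84), np.int64(86), np.int64(153), np.int64(105), np.int64(59), np.int64(70), np.int64(109), np.int64(168), np.int64(117), np.int64(128), np.int64(132), np.int64(133)] [np.int64(130), np.int64(127), np.int64(126)]
244 [np.int64(102), np.int64(108), np.int64(85), np.int64(86), np.int64(160), np.int64(105), np.int64(93), np.int64(78), np.int64(135), np.int64(165), np.int64(125), np.int64(133), np.int64(134), np.int64(129)] [np.int64(137), np.int64(134), np.int64(132)]
246 [np.int64(107), np.int64(111), np.int64(80), np.int64(85), np.int64(139), n
[... 2828 characters left out ...]
p.int64(128), np.int64(131), np.int64(130), np.int64(118), np.int64(116), np.int64(116), np.int64(117), np.int64(104), np.int64(97)] [np.int64(126), np.int64(125), np.int64(111)]
270 [np.int64(133), np.int64(129), np.int64(129), np.int64(130), np.int64(130), np.int64(130), np.int64(129), np.int64(127), np.int64(133), np.int64(130), np.int64(130), np.int64(132), np.int64(132), np.int64(127)] [np.int64(128), np.int64(124), np.int64(125)]
272 [np.int64(136), np.int64(135), np.int64(135), np.int64(136), np.int64(135), np.int64(134), np.int64(131), np.int64(132), np.int64(133), np.int64(131), np.int64(133), np.int64(130), np.int64(131), np.int64(124)] [np.int64(128), np.int64(128), np.int64(129)]
```

```bash
python3 - <<'E'
from h import *
s=load("side0.pkl");t=load("top0.pkl")
p=np.array([.174,-.521,.203])
for dz in(0,.013,.025,.04):print(dz,proj(s,p+[0,0,dz]),proj(t,p+[0,0,dz]))
f=s["frame"].astype(int)
for v in range(80,110,2): print(v,f[v,418:452:2].sum(1)//3)
E
```

```text
0 [[428.74783298 109.45273755]] [[541.72972235 317.52039709]]
0.013 [[429.24304773 105.78341704]] [[544.08830558 318.54980353]]
0.025 [[429.70350213 102.37165524]] [[546.30871447 319.51890362]]
0.04 [[430.28362253  98.07322172]] [[549.14449866 320.75658499]]
80 [43 44 33 24 31 26 42 36 31 32 34 32 43 46 53 65 78]
82 [42 48 46 35 30 47 82 75 44 36 35 30 46 54 50 63 81]
84 [48 45 61 53 30 41 89 93 55 38 42 37 53 67 46 63 80]
86 [47 46 66 44 29 43 90 94 82 43 48 36 47 58 51 68 80]
88 [42 43 67 33 24 47 93 97 92 54 28 37 48 50 51 70 81]
90 [50 48 65 38 27 51 96 97 94 61 32 28 42 59 56 67 84]
92 [44 54 63 30 29 61 92 97 94 83 42 31 69 88 63 67 82]
94 [47 58 83 62 63 83 96 97 88 80 43 40 78 94 66 68 83]
96 [ 47  64  99 100 103 101 101 103  94  89  46  51  91  95  67  69  84]
98 [ 51  68 100  98 101 100 100  99  98  98  41  57  97  98  66  70  82]
100 [ 45  74  98 102 100  99  98  96 100 107  57  71  99  93  59  68  84]
102 [ 44  78  98  99  98 104  97  97 103 110 104 103  97  96  61  70  84]
104 [ 52  80 101 100 102 101 100 100 102  97  98  96 100  91  65  70  82]
106 [ 51  88  99  97  99  99  98  99 100 102  97  99 101  90  64  70  85]
108 [ 52  89 100 101  99 100  99  98 101 101 100  98 101  90  60  72  84]
```

Both views, and the start picture too, show the visible fingertips about 27 mm behind the reported TCP along the tool axis. That fits with there having been no contact. I'll back up, open a little more and advance further, watching the force.

```bash

python3 -m crank '[[0.024,0.001,-0.007,-0.01,0,0,0],[0.024,0.001,-0.013,-0.005,0,0,0],[0.024,0.001,-0.013,0.003,0,0,0],[0.024,0.001,-0.013,0.01,0,0,0],[0.024,0.001,-0.013,0.015,0,0,0],[0.024,0.001,-0.013,0.02,0,0,0],[0.024,0.001,-0.013,0.02,0,0,0]]'
python3 - <<'E'
from h import *
from rig import arm
print(*rel(*bale(1,0)))
for n,k in(("side",5),("top",5)):
    c=arm.camera(n);pickle.dump(c,open(n+"3.pkl","wb"))
    u,v=proj(c,case([0,.066,.108]))[0].astype(int)
    f=c["frame"][v-50:v+40,u-40:u+40,::-1]
    globals()[n]=cv2.resize(f,None,fx=k,fy=k,interpolation=cv2.INTER_CUBIC)
cv2.imwrite("pics/b3.png",np.hstack([side,top]))
E
```

```text
clock: 4.72
eef_pos: [0.4949, 0.2979, 0.0908]
tool_rot: [2.531, -0.002, 3.061]
wrist_force: [-0.8, -0.7, -0.8]
gripper_width: 0.024
grip_force: 0.0
[ -1.7  -1.  -16.4] [ 0.   0.1 -0.3]
```

View pics/b3.png

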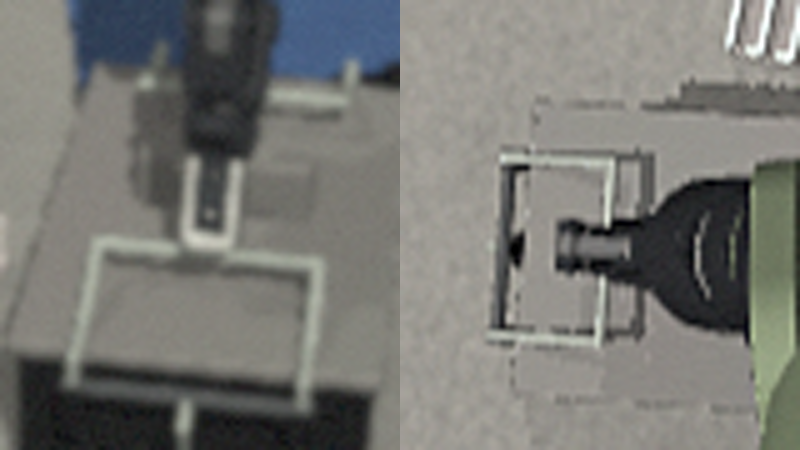

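The side crop shows the outer fingertip at (205,248), right at the crossbar line, and the top crop has it outside the bar. The tips are still a few mm short of enclosing the bar, so I'll advance about 10 mm more and start the lift gently.

```bash

python3 -m crank '[[0.024,0.0015,0,0.003,0,0,0],[0.024,0.0015,0,0.006,0,0,0],[0.024,0.0015,0,0.009,0,0,0],[0.024,0.0015,0,0.011,0,0,0],[0.024,0.0015,0,0.011,0,0,0]]'
python3 -m crank '[[0.024,0,0.003,-0.0007,0,0,0],[0.024,0,0.006,-0.0015,0,0,0],[0.024,0,0.008,-0.0022,0,0,0],[0.024,0,0.01,-0.003,0,0,0],[0.024,0,0.01,-0.003,0,0,0]]'
```

```text
clock: 5.23
eef_pos: [0.4947, 0.3037, 0.0828]
tool_rot: [2.531, -0.0, 3.06]
wrist_force: [-0.2, -0.1, 0.2]
gripper_width: 0.024
grip_force: 0.0
clock: 5.65
eef_pos: [0.495, 0.3084, 0.0903]
tool_rot: [2.536, -0.001, 3.058]
wrist_force: [-0.7, -6.6, -4.1]
gripper_width: 0.0241
grip_force: 3.8
```

Contact with the bar at 7.8 N, in the prying direction. I'll continue along the arc.

```bash

python3 -m crank '[[0.024,0,0.004,-0.002,0,0,0],[0.024,0,0.008,-0.0035,0,0,0],[0.024,0,0.0125,-0.0045,0,0,0],[0.024,0,0.017,-0.0055,0,0,0],[0.024,0,0.022,-0.006,0,0,0],[0.024,0,0.0275,-0.006,0,0,0]]'
python3 - <<'E'
from h import *
from rig import arm
s=load("side0.pkl")["frame"].astype(int);n=arm.camera("side");pickle.dump(n,open("side4.pkl","wb"))
# case shift check: front black face bottom corners region correlation
a=load("side0.pkl")["frame"];r=(slice(290,325),slice(283,365))
g=lambda f:cv2.GaussianBlur(cv2.cvtColor(f,cv2.COLOR_RGB2GRAY)[r],(0,0),1).astype(np.float32)
print(cv2.phaseCorrelate(g(a),g(n["frame"]),cv2.createHanningWindow((82,35),cv2.CV_32F)))
E
```

```text
clock: 6.15
eef_pos: [0.4969, 0.3278, 0.1117]
tool_rot: [2.534, -0.001, 3.058]
wrist_force: [-0.8, -5.9, 0.1]
gripper_width: 0.0239
grip_force: 2.4
((0.33700126392398033, -0.13947439763703784), 1.045346145865358)
```

```bash

python3 -m crank '[[0.024,0,0.005,0.0003,0,0,0],[0.024,0,0.01,0.0008,0,0,0],[0.024,0,0.015,0.0018,0,0,0],[0.024,0,0.02,0.003,0,0,0],[0.024,0,0.025,0.0048,0,0,0],[0.024,0,0.03,0.0065,0,0,0],[0.024,0,0.034,0.009,0,0,0],[0.024,0,0.039,0.012,0,0,0]]'
python3 -m crank '[[0.024,0,0.004,0.003,0,0,0],[0.024,0,0.008,0.006,0,0,0],[0.024,0,0.011,0.01,0,0,0],[0.024,0,0.011,0.01,0,0,0]]'
```

```text
clock: 6.87
eef_pos: [0.5004, 0.3686, 0.1249]
tool_rot: [2.53, 0.0, 3.06]
wrist_force: [-0.4, -0.2, -0.3]
gripper_width: 0.0242
grip_force: 0.0
clock: 7.2
eef_pos: [0.5012, 0.3833, 0.1224]
tool_rot: [2.531, -0.0, 3.06]
wrist_force: [0.6, 0.0, 0.3]
gripper_width: 0.0241
grip_force: 0.0
```

```bash

python3 -m crank '[[0.024,0,0,-0.02,0,0,0],[0.024,0,0,-0.05,0,0,0],[0.024,0,0,-0.09,0,0,0],[0.024,0,0,-0.12,0,0,0],[0.024,0,0,-0.14,0,0,0]]'
python3 - <<'E'
from h import *
from rig import arm
print(*rel(*bale(-1,.1,.034,.0055)), rel(case([0,-.03,.27]),toolrot(CY)))
for n,k in(("side",2.6),("top",2.6)):
    c=arm.camera(n);pickle.dump(c,open(n+"5.pkl","wb"))
    u,v=proj(c,case([0,.066,.108]))[0].astype(int)
    f=c["frame"][v-70:v+70,u-75:u+75,::-1]
    globals()[n]=cv2.resize(f,None,fx=k,fy=k,interpolation=cv2.INTER_CUBIC)
cv2.imwrite("pics/b5.png",np.hstack([side,top]))
E
```

```text
clock: 7.62
eef_pos: [0.4956, 0.3012, 0.24]
tool_rot: [2.53, 0.003, 3.058]
wrist_force: [0.6, 0.4, 0.6]
gripper_width: 0.0238
grip_force: 0.0
[  -1.9 -141.3   -7.7] [70.   0.2 -0.4] (array([ -2.1, -78.9, -91.9]), array([35. ,  0.3, -0.4]))
```

View pics/b5.png

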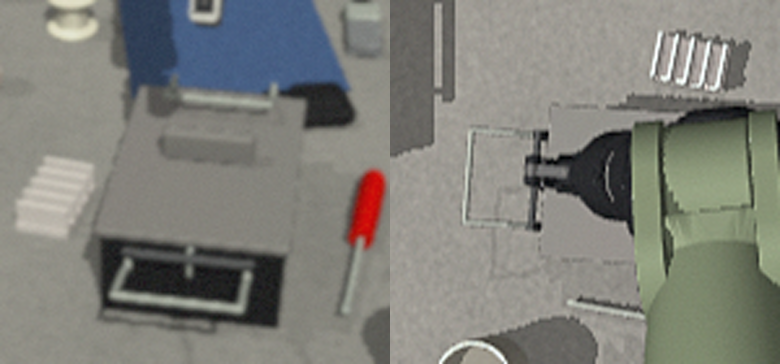

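The left bale is fully open: in the side crop its bar lies at (180,300) outside the case, and in the top crop the loop reaches out to x=465. The lid corners have not moved to within a pixel. On to the right bale.

```bash

python3 -m crank '[[0.024,0,-0.015,-0.03,7,0,0],[0.024,-0.001,-0.03,-0.055,14,0,0],[0.024,-0.002,-0.05,-0.08,21,0,0],[0.024,-0.002,-0.07,-0.092,28,0,0],[0.024,-0.002,-0.079,-0.092,35,0,0],[0.024,-0.002,-0.079,-0.092,35,0,0]]'
python3 - <<'E'
from h import *
print(*rel(*bale(-1,.1,.034,.0055)))
E
```

```text
clock: 8.22
eef_pos: [0.4869, 0.1874, 0.2662]
tool_rot: [-3.139, -0.001, 3.063]
wrist_force: [-0.9, 0.1, 0.0]
gripper_width: 0.024
grip_force: 0.0
[ -1.4  -5.6 101. ] [34.8 -0.1 -0.1]
```

```bash

python3 -m crank '[[0.024,0,-0.001,0.015,7,0,0],[0.024,-0.001,-0.002,0.03,14,0,0],[0.024,-0.001,-0.003,0.05,21,0,0],[0.024,-0.001,-0.004,0.075,28,0,0],[0.024,-0.001,-0.006,0.101,34.8,0,0],[0.024,-0.001,-0.006,0.101,34.8,0,0],[0.024,-0.001,-0.006,0.101,34.8,0,0]]'
python3 - <<'E'
from h import *
print(*rel(*bale(-1,.1,.034,.0055)),*rel(*bale(-1,0,.034,.0055)))
E
```

```text
clock: 8.8
eef_pos: [0.4845, 0.179, 0.1597]
tool_rot: [-2.529, -0.012, 3.061]
wrist_force: [0.2, -1.1, 0.4]
gripper_width: 0.024
grip_force: 0.0
[-3.  -1.  -6.1] [-0.1 -0.7  0.2] [-4.2 -0.8 93.9] [-0.1 -0.7  0.2]
```

```bash

python3 -m crank '[[0.024,-0.003,-0.001,0.025,0,0,0],[0.024,-0.003,-0.001,0.05,0,0,0],[0.024,-0.003,-0.001,0.065,0,0,0],[0.024,-0.003,-0.001,0.075,0,0,0],[0.024,-0.003,-0.001,0.075,0,0,0]]'
python3 - <<'E'
from h import *
print(*rel(*bale(-1,0,.034,.0055)))
from rig import arm
for n in("side","top"):
    c=arm.camera(n);pickle.dump(c,open(n+"6.pkl","wb"))
    u,v=proj(c,case([0,-.066,.108]))[0].astype(int)
    globals()[n]=cv2.resize(c["frame"][v-50:v+40,u-40:u+40,::-1],None,fx=5,fy=5,interpolation=cv2.INTER_CUBIC)
cv2.imwrite("pics/b6.png",np.hstack([side,top]))
E
```

```text
clock: 9.22
eef_pos: [0.4876, 0.1338, 0.1079]
tool_rot: [-2.538, 0.004, 3.056]
wrist_force: [-0.7, 0.1, 0.2]
gripper_width: 0.0239
grip_force: 0.0
[ 3.5  5.9 25.8] [ 0.4 -0.1 -0.6]
```

View pics/b6.png

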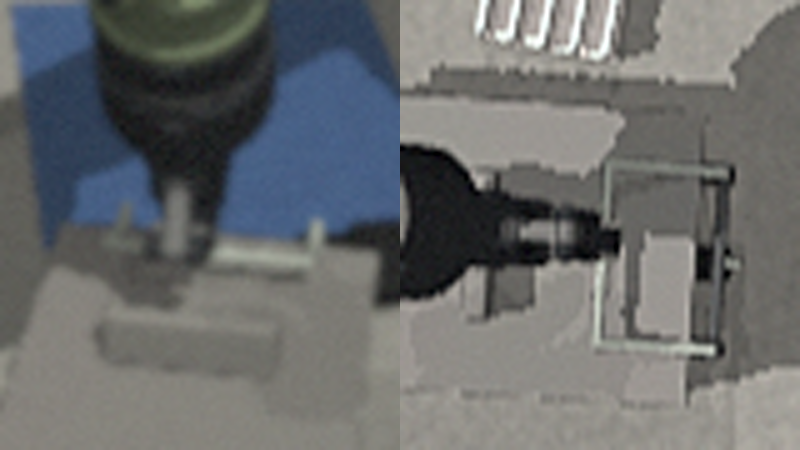

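The side crop shows the fingers over the far bale bar, and the top crop has the tips at (610,240), at the middle of the bar. The pose is still settling, so I'll re-read it.

```bash

python3 -m crank '[[0.024,0,0,0,0,0,0],[0.024,0,0,0,0,0,0]]' >/dev/null
python3 - <<'E'
from h import *
print(*rel(*bale(-1,0,.034,.0055)))
E
```

```text
[ 4.   3.8 26.7] [ 0.3 -0.  -0.4]
```

```bash

python3 -m crank '[[0.024,0.002,0.002,0.004,0,0,0],[0.024,0.004,0.004,0.008,0,0,0],[0.024,0.004,0.004,0.012,0,0,0],[0.024,0.004,0.004,0.012,0,0,0]]'
python3 - <<'E'
from h import *
print(*rel(*bale(-1,0,.034,.0055)))
E
```

```text
clock: 9.82
eef_pos: [0.4819, 0.1318, 0.0922]
tool_rot: [-2.533, -0.002, 3.06]
wrist_force: [-0.8, 0.0, -1.1]
gripper_width: 0.0241
grip_force: 0.0
[-2.1 -0.9 11.5] [ 0.1 -0.3 -0.2]
```

```bash

python3 -m crank '[[0.024,0,-0.001,0.003,0,0,0],[0.024,0,-0.001,0.006,0,0,0],[0.024,0,-0.001,0.009,0,0,0],[0.024,0,-0.001,0.012,0,0,0],[0.024,0,-0.001,0.012,0,0,0]]'
python3 -m crank '[[0.024,0,-0.003,-0.0007,0,0,0],[0.024,0,-0.006,-0.0015,0,0,0],[0.024,0,-0.008,-0.0022,0,0,0],[0.024,0,-0.01,-0.003,0,0,0],[0.024,0,-0.01,-0.003,0,0,0]]'
```

```text
clock: 10.23
eef_pos: [0.4818, 0.124, 0.0834]
tool_rot: [-2.534, -0.001, 3.059]
wrist_force: [-0.1, 0.4, 0.0]
gripper_width: 0.0242
grip_force: 0.0
clock: 10.65
eef_pos: [0.4816, 0.1189, 0.0921]
tool_rot: [-2.537, -0.0, 3.059]
wrist_force: [0.0, 5.8, -4.4]
gripper_width: 0.0241
grip_force: 3.5
```

Same contact pattern as on the left. I'll continue over the arc.

```bash

python3 -m crank '[[0.024,0,-0.004,-0.002,0,0,0],[0.024,0,-0.008,-0.0035,0,0,0],[0.024,0,-0.0125,-0.0045,0,0,0],[0.024,0,-0.017,-0.0055,0,0,0],[0.024,0,-0.022,-0.006,0,0,0],[0.024,0,-0.0275,-0.006,0,0,0]]'
python3 -m crank '[[0.024,0,-0.005,0.0003,0,0,0],[0.024,0,-0.01,0.0008,0,0,0],[0.024,0,-0.015,0.0018,0,0,0],[0.024,0,-0.02,0.003,0,0,0],[0.024,0,-0.025,0.0048,0,0,0],[0.024,0,-0.03,0.0065,0,0,0],[0.024,0,-0.034,0.009,0,0,0],[0.024,0,-0.039,0.012,0,0,0]]'
python3 -m crank '[[0.024,0,-0.004,0.003,0,0,0],[0.024,0,-0.008,0.006,0,0,0],[0.024,0,-0.011,0.01,0,0,0],[0.024,0,-0.011,0.01,0,0,0]]'
python3 -m crank '[[0.024,0,0,-0.02,0,0,0],[0.024,0,0,-0.05,0,0,0],[0.024,0,0,-0.09,0,0,0],[0.024,0,0,-0.12,0,0,0],[0.024,0,0,-0.14,0,0,0],[0.024,0,0,-0.14,0,0,0]]'
python3 - <<'E'
from h import *
print(*rel(case([0,0,.25]),toolrot(CY)))
E
```

```text
clock: 11.15
eef_pos: [0.4805, 0.1, 0.1133]
tool_rot: [-2.536, 0.001, 3.06]
wrist_force: [-0.9, 5.9, -0.1]
gripper_width: 0.0242
grip_force: 2.5
clock: 11.82
eef_pos: [0.4766, 0.0593, 0.1252]
tool_rot: [-2.533, -0.0, 3.059]
wrist_force: [-0.1, 1.1, 0.2]
gripper_width: 0.0239
grip_force: 0.0
clock: 12.15
eef_pos: [0.4752, 0.0445, 0.123]
tool_rot: [-2.534, -0.001, 3.058]
wrist_force: [-0.1, 0.7, 0.5]
gripper_width: 0.0242
grip_force: 0.0
clock: 12.65
eef_pos: [0.4842, 0.1277, 0.2413]
tool_rot: [-2.537, 0.005, 3.062]
wrist_force: [0.4, -0.0, -0.7]
gripper_width: 0.024
grip_force: 0.0
[  0.8  66.2 -56.3] [-34.6   0.2  -0.3]
```

```bash

python3 -m crank '[[0.05,0,0.013,-0.02,-7,0,0],[0.05,0,0.026,-0.04,-14,0,0],[0.05,0,0.04,-0.056,-21,0,0],[0.05,0.001,0.053,-0.056,-28,0,0],[0.05,0.001,0.066,-0.056,-34.6,0,0],[0.05,0.001,0.066,-0.056,-34.6,0,0]]'
python3 - <<'E'
from h import *
from rig import arm
print(*rel(case([0,0,.25]),toolrot(CY)))
c=arm.camera("side");pickle.dump(c,open("side7.pkl","wb"));ct=arm.camera("top");pickle.dump(ct,open("top7.pkl","wb"))
s0=load("side0.pkl")["frame"]
g=lambda f:cv2.cvtColor(f,cv2.COLOR_RGB2GRAY).astype(int)
for x in(-.03,-.04,.03,.04):
    u,v=proj(c,case([x,-.066,.108]))[0].round().astype(int);print("bar",x,g(s0)[v-5:v+6,u],g(c["frame"])[v-5:v+6,u])
th=2.5;f=np.radians(153.8)-th;P=[0,-(.127+.068*np.cos(f)),.078+.068*np.sin(f)]
for x in(-.03,.03):
    for cc,o in((ct,load("top0.pkl")),):
        u,v=proj(cc,case([x]+P[1:]))[0].round().astype(int);print("open",x,g(o["frame"])[v,u-6:u+7],g(cc["frame"])[v,u-6:u+7])
# lid near-edge and left/right edges (side view), row profile: black below grey
for x in(-.05,0,.05):
    u=int(proj(c,case([x,.115,.088]))[0][0].round())
    for fr in(s0,c["frame"]):
        col=cv2.GaussianBlur(g(fr).astype(np.float32),(1,5),1)[265:310,u];d=np.diff(col);i=d.argmin();print("edge",x,u,265+i,d[i-1:i+2].round(),end=" ")
    print()
for v in(300,305):
    for fr in(s0,c["frame"]):
        b=np.where(g(fr)[v,270:380]<60)[0]+270;print("black",v,b.min(),b.max(),len(b),end=" ")
    print()
E
```

```text
clock: 13.15
eef_pos: [0.4875, 0.2086, 0.2454]
tool_rot: [-3.14, -0.0, 3.056]
wrist_force: [-0.2, -1.4, 0.1]
gripper_width: 0.0501
grip_force: 0.0
[-2.2  5.6 -4.7] [-0.1 -0.  -0.6]
bar -0.03 [ 91 101 116 134 156 165 145 121 106 105 116] [ 85  97 113 129 132 133 131 131 129 132 130]
bar -0.04 [ 96 109 125 145 159 156 130 108  97 109 120] [ 88 111 125 130 130 129 131 130 129 130 132]
bar 0.03 [ 91  96 113 132 159 160 136 104  90 103 117] [ 93 105 120 128 129 130 134 129 131 130 129]
bar 0.04 [143 136 124 135 160 153 129 101  90 110 122] [ 89 112 127 129 132 130 132 130 131 129 130]
open -0.03 [ 95  97  98  94  93  92 131 164 160 157 159 127 121] [ 97 100 101  97  96 105 228 109  97 130  88  84  81]
open 0.03 [ 91 100 101 101  97  87 154 154 150 151 149 154 151] [ 96 103 105 104  74 210 161 136 158 156 155 159 156]
edge -0.05 345 295 [-17. -22. -18.] edge -0.05 345 289 [-21. -24. -15.] 
edge 0 321 286 [-17. -25. -23.] edge 0 321 299 [-21. -25. -17.] 
edge 0.05 298 290 [-21. -26. -20.] edge 0.05 298 308 [-27. -40.] 
black 300 288 356 66 black 300 288 356 59 
black 305 288 356 69 black 305 288 356 47
```

The right bale is open: its bar is gone from the shut line and bright at the open place. The case edges have not moved (288–356 px in both pictures). Now the grip: descend in stages, keeping centred.

```bash

python3 -m crank '[[0.045,-0.002,0.0055,0.03,0,0,-0.6],[0.045,-0.002,0.0055,0.06,0,0,-0.6],[0.045,-0.002,0.0055,0.09,0,0,-0.6],[0.045,-0.002,0.0055,0.11,0,0,-0.6],[0.045,-0.002,0.0055,0.11,0,0,-0.6],[0.045,-0.002,0.0055,0.11,0,0,-0.6]]'
python3 - <<'E'
from h import *
print(*rel(case([0,0,.07]),toolrot(CY)))
E
```

```text
clock: 13.75
eef_pos: [0.4896, 0.2162, 0.1353]
tool_rot: [-3.136, -0.004, 3.071]
wrist_force: [0.3, 0.6, 0.6]
gripper_width: 0.0455
grip_force: 0.0
[-1.  -1.7 65.3] [-0.3 -0.2  0.3]
```

```bash

python3 -m crank '[[0.045,-0.001,-0.0017,0.02,0,0,0.3],[0.045,-0.001,-0.0017,0.04,0,0,0.3],[0.045,-0.001,-0.0017,0.055,0,0,0.3],[0.045,-0.001,-0.0017,0.065,0,0,0.3],[0.03,-0.001,-0.0017,0.065,0,0,0.3],[0.024,-0.001,-0.0017,0.065,0,0,0.3],[0.022,-0.001,-0.0017,0.065,0,0,0.3]]'
python3 - <<'E'
from h import *
print(*rel(case([0,0,.07]),toolrot(CY)))
E
```

```text
clock: 14.33
eef_pos: [0.4928, 0.2145, 0.0729]
tool_rot: [-3.139, 0.002, 3.065]
wrist_force: [0.5, -0.2, -0.2]
gripper_width: 0.0218
grip_force: 0.0
[ 2.5 -0.7  2.9] [-0.2  0.1 -0. ]
```

```bash

python3 -m crank '[[0.019,0,-0.0005,0.001,0,0,0],[0.017,0,-0.0005,0.001,0,0,0],[0.016,0,-0.0005,0.001,0,0,0],[0.016,0,-0.0005,0.001,0,0,0]]'
python3 -m crank '[[0.015,0,0,0,0,0,0],[0.015,0,0,0,0,0,0]]'
python3 -m crank '[[0.014,0,0,0,0,0,0],[0.014,0,0,0,0,0,0]]'
```

```text
clock: 14.67
eef_pos: [0.4918, 0.2136, 0.0709]
tool_rot: [-3.138, 0.001, 3.065]
wrist_force: [0.4, 0.1, 1.3]
gripper_width: 0.0164
grip_force: 0.0
clock: 14.83
eef_pos: [0.4916, 0.2136, 0.0706]
tool_rot: [-3.138, 0.0, 3.065]
wrist_force: [0.7, -0.7, 0.7]
gripper_width: 0.0149
grip_force: 0.0
clock: 15.0
eef_pos: [0.4916, 0.2137, 0.0706]
tool_rot: [-3.138, -0.0, 3.065]
wrist_force: [-0.5, 1.0, 0.8]
gripper_width: 0.0139
grip_force: 1.7
```

Well centred. Now clamp at 45 N and lift straight up.

```bash

python3 -m crank '[[0.008,0,0,0,0,0,0],[0.008,0,0,0,0,0,0],[0.008,0,0,0,0,0,0],[0.008,0,0,0,0,0,0]]' 45
python3 -m crank '[[0.008,0,0,-0.003,0,0,0],[0.008,0,0,-0.007,0,0,0],[0.008,0,0,-0.012,0,0,0],[0.008,0,0,-0.02,0,0,0],[0.008,0,0,-0.035,0,0,0],[0.008,0,0,-0.055,0,0,0],[0.008,0,0,-0.08,0,0,0],[0.008,0,0,-0.08,0,0,0]]'
python3 - <<'E'
from h import *
p,R=now();M=np.array([.486,-.1895,.155])
MY=np.radians(9.3)
mid=(np.array([.50,.01,.155]),toolrot(.04))
print(p,R.as_euler('xyz'),rel(*mid,(p,R)),rel(M,toolrot(MY),mid))
E
```

```text
clock: 15.33
eef_pos: [0.4918, 0.2137, 0.0707]
tool_rot: [-3.138, 0.0, 3.065]
wrist_force: [0.3, 0.7, 1.9]
gripper_width: 0.0133
grip_force: 44.3
clock: 16.0
eef_pos: [0.4945, 0.2147, 0.1555]
tool_rot: [-3.141, 0.007, 3.065]
wrist_force: [1.3, -0.9, -2.7]
gripper_width: 0.0131
grip_force: 44.0
[0.49450569 0.21465778 0.15547408] [-3.14060644  0.00705445  3.06484927] (array([ -21.2, -203.6,    0.8]), array([-0.1,  0.4, -6.7])) (array([  22. , -198.8,   -0. ]), array([-0.,  0., -7.]))
```

Lid is lifted (about 3 N load). Carrying it to the mat.

```bash

python3 -m crank '[[0.008,-0.002,-0.015,0,0,0,-0.6],[0.008,-0.005,-0.045,0,0,0,-1.5],[0.008,-0.008,-0.075,0,0,0,-2.5],[0.008,-0.011,-0.105,0,0,0,-3.5],[0.008,-0.014,-0.135,0,0,0,-4.5],[0.008,-0.017,-0.165,0,0,0,-5.5],[0.008,-0.02,-0.19,0,0,0,-6.3],[0.008,-0.021,-0.204,0,0,0,-6.7]]'
python3 -m crank '[[0.008,0.002,-0.02,0,0,0,-0.7],[0.008,0.005,-0.05,0,0,0,-1.8],[0.008,0.009,-0.08,0,0,0,-2.8],[0.008,0.012,-0.11,0,0,0,-3.9],[0.008,0.015,-0.14,0,0,0,-5],[0.008,0.018,-0.17,0,0,0,-6],[0.008,0.021,-0.19,0,0,0,-6.8],[0.008,0.022,-0.199,0,0,0,-7]]'
python3 -m crank '[[0.008,0,0,0,0,0,0],[0.008,0,0,0,0,0,0]]'
python3 - <<'E'
from h import *
p,R=now();M=np.array([.486,-.1895,.155])
print(rel(M,toolrot(np.radians(9.3)),(p,R)))
from rig import arm
for n in("top","side"):
    c=arm.camera(n);pickle.dump(c,open(n+"8.pkl","wb"))
E
```

```text
clock: 16.67
eef_pos: [0.4967, 0.0061, 0.151]
tool_rot: [-3.137, -0.0, -3.103]
wrist_force: [0.3, 0.6, -2.6]
gripper_width: 0.0128
grip_force: 44.3
clock: 17.33
eef_pos: [0.4824, -0.1937, 0.1517]
tool_rot: [-3.137, -0.001, -2.982]
wrist_force: [0.3, -0.4, -2.6]
gripper_width: 0.0129
grip_force: 44.4
clock: 17.5
eef_pos: [0.4825, -0.1904, 0.1516]
tool_rot: [-3.139, -0.001, -2.98]
wrist_force: [-0.6, 0.3, -2.3]
gripper_width: 0.0127
grip_force: 44.4
(array([-3.6,  0.3, -3.4]), array([-0.1, -0.1, -0.1]))
```

```bash

python3 -m crank '[[0.008,-0.001,0,0.025,0,0,0],[0.008,-0.0025,0,0.055,0,0,0],[0.008,-0.0035,0,0.085,0,0,0],[0.008,-0.0035,0,0.11,0,0,0],[0.008,-0.0035,0,0.13,0,0,0],[0.008,-0.0035,0,0.138,0,0,0],[0.008,-0.0035,0,0.138,0,0,0],[0.008,-0.0035,0,0.138,0,0,0]]'
python3 - <<'E'
from h import *
p,R=now();M=np.array([.486,-.1895,.0016])
print(rel(M,toolrot(np.radians(9.3)),(p,R)))
from rig import arm
o=[]
for n in("top","side"):
    c=arm.camera(n);pickle.dump(c,open(n+"9.pkl","wb"))
    u,v=proj(c,[.486,-.19,.02])[0].astype(int);w,h,k=(75,65,2.6) if n=="top" else (60,52,3.25)
    o.append(cv2.resize(c["frame"][v-h:v+h,u-w:u+w,::-1],None,fx=k,fy=k,interpolation=cv2.INTER_CUBIC));print(n,u-w,v-h)
cv2.imwrite("pics/m9.png",np.hstack(o))
E
```

```text
clock: 18.27
eef_pos: [0.4866, -0.1902, 0.0143]
tool_rot: [-3.138, -0.001, -2.978]
wrist_force: [-0.1, -0.9, -2.3]
gripper_width: 0.0131
grip_force: 44.3
(array([ 0.4,  0.8, 12.7]), array([-0.2, -0.1,  0.1]))
top 317 131
side 273 145
```

View pics/m9.png

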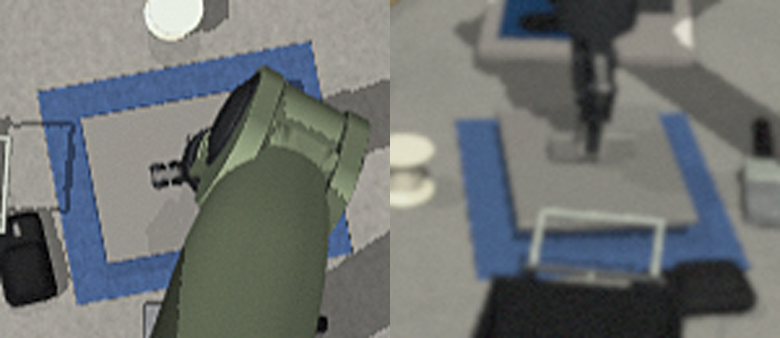

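The lid is square over the mat: in the top crop its left corners are at (82,118) and (106,265), with an even blue border, and in the side crop it is level. I'll check those corners numerically.

```bash
python3 - <<'E'
from h import *
t=load("top9.pkl");T=lambda p:((p[0]+.5)/2.6-.5+317,(p[1]+.5)/2.6-.5+131)
A=onz(t,T((82,118)),.0317);B=onz(t,T((106,265)),.0317)
d=A-B;print(A,B,np.linalg.norm(d),np.degrees(np.arctan2(d[1],d[0])))
R=Ro.from_euler('z',9.3,degrees=True)
print(A-R.apply([.08,.115,0]),B-R.apply([-.08,.115,0]))
# refined left edge on blue/grey boundary
f=cv2.cvtColor(t["frame"],cv2.COLOR_RGB2HSV);m=cv2.inRange(f,(100,80,30),(130,255,255))
L=[];E=[]
for v in range(185,228,3):
    b=np.where(m[v,330:420])[0]+330
    if len(b)<4: continue
    run=b[0]
    while m[v,run+1]:run+=1
    L.append(onz(t,(run+.5,v),.0317)[:2]);E.append(onz(t,(b[0]-.5,v),.003)[:2])
for Q in(L,E):
    Q=np.array(Q);k=np.polyfit(Q[:,0],Q[:,1],1);print("yaw",np.degrees(np.arctan(k[0])),"y at x=.486:",np.polyval(k,.486))
s=load("side0.pkl")
E
```

```text
[ 0.54606284 -0.06429639  0.0317    ] [ 0.38635786 -0.08656615  0.0317    ] 0.16125018189865134 7.938315112238745
[ 0.48569882 -0.1907131   0.0317    ] [ 0.48389076 -0.18712625  0.0317    ]
yaw 8.925376927121516 y at x=.486: -0.07181750819509898
yaw 9.265276092293199 y at x=.486: -0.03266336552574617
```

```bash

python3 -m crank '[[0.008,0,-0.001,0.002,0,0,-0.3],[0.008,0,-0.001,0.004,0,0,-0.3],[0.008,0,-0.001,0.006,0,0,-0.3],[0.008,0,-0.001,0.008,0,0,-0.3],[0.008,0,-0.001,0.0095,0,0,-0.3],[0.008,0,-0.001,0.0095,0,0,-0.3]]'
python3 -m crank '[[0.008,0,0,0.001,0,0,0],[0.008,0,0,0.002,0,0,0],[0.008,0,0,0.002,0,0,0]]'
```

```text
clock: 18.87
eef_pos: [0.4861, -0.1917, 0.004]
tool_rot: [-3.139, -0.001, -2.974]
wrist_force: [-0.2, 0.6, -2.8]
gripper_width: 0.0128
grip_force: 44.4
clock: 19.12
eef_pos: [0.4863, -0.1918, 0.0022]
tool_rot: [-3.138, -0.001, -2.974]
wrist_force: [0.1, -0.6, -2.2]
gripper_width: 0.0124
grip_force: 44.4
```

```bash

python3 -m crank '[[0.008,0,0,0.001,0,0,0],[0.008,0,0,0.001,0,0,0]]'
python3 -m crank '[[0.008,0,0,0.001,0,0,0],[0.008,0,0,0.001,0,0,0]]'
```

```text
clock: 19.28
eef_pos: [0.4865, -0.1919, 0.0016]
tool_rot: [-3.138, -0.001, -2.974]
wrist_force: [-0.6, 0.2, 0.5]
gripper_width: 0.0132
grip_force: 44.7
clock: 19.45
eef_pos: [0.4865, -0.1919, 0.0016]
tool_rot: [-3.138, -0.001, -2.974]
wrist_force: [-3.0, 1.2, 10.5]
gripper_width: 0.0129
grip_force: 46.1
```

The lid is down (contact at the predicted height). Now ease off, release and rise.

```bash

python3 -m crank '[[0.008,0,0,-0.001,0,0,0],[0.018,0,0,-0.001,0,0,0],[0.03,0,0,-0.001,0,0,0],[0.04,0,0,-0.001,0,0,0],[0.04,0,0,-0.001,0,0,0],[0.04,0,0,-0.001,0,0,0]]' 20
python3 -m crank '[[0.04,0,0,-0.01,0,0,0],[0.04,0,0,-0.03,0,0,0],[0.04,0,0,-0.06,0,0,0],[0.04,0,0,-0.1,0,0,0],[0.04,0,0,-0.14,0,0,0],[0.04,0,0,-0.18,0,0,0],[0.04,0,0,-0.22,0,0,0],[0.04,0,0,-0.25,0,0,0]]'
python3 - <<'E'
from h import *
p,R=now();print(*rel([.30,-.42,.28],toolrot(np.radians(-40))))
E
```

```text
clock: 19.95
eef_pos: [0.4864, -0.1919, 0.0013]
tool_rot: [-3.138, -0.001, -2.974]
wrist_force: [-0.3, -0.2, -0.1]
gripper_width: 0.04
grip_force: 0.0
clock: 20.62
eef_pos: [0.4869, -0.1912, 0.2559]
tool_rot: [-3.136, 0.002, -2.974]
wrist_force: [0.7, -0.1, 0.3]
gripper_width: 0.04
grip_force: 0.0
[ 222.4 -194.6  -23.4] [-0.3  0.3 49.6]
```

Move the arm aside for a clear numeric check.

```bash

python3 -m crank '[[0.04,0.026,-0.025,-0.005,0,0,6],[0.04,0.054,-0.05,-0.01,0,0,12],[0.04,0.082,-0.075,-0.015,0,0,18],[0.04,0.11,-0.1,-0.02,0,0,25],[0.04,0.14,-0.125,-0.023,0,0,31],[0.04,0.168,-0.15,-0.023,0,0,37],[0.04,0.196,-0.175,-0.023,0,0,43],[0.04,0.222,-0.194,-0.023,0,0,49]]'
python3 -m crank '[[0.04,0,0,0,0,0,0],[0.04,0,0,0,0,0,0]]' | tail -4
python3 - <<'E'
from h import *
from rig import arm
t=arm.camera("top");pickle.dump(t,open("topF.pkl","wb"));o=load("top0.pkl")
f=cv2.cvtColor(t["frame"],cv2.COLOR_RGB2HSV);m=cv2.inRange(f,(100,80,30),(130,255,255));m[:,470:]=0;m[:, :325]=0
c=max(cv2.findContours(m,0,2)[0],key=cv2.contourArea);mat=np.zeros_like(m)
hull=cv2.convexHull(c);cv2.fillConvexPoly(mat,hull,255);hole=cv2.morphologyEx(mat&~m,cv2.MORPH_OPEN,np.ones((7,7)))
hc=max(cv2.findContours(hole,0,2)[0],key=cv2.contourArea)
for nm,q,z in(("mat",hull,.003),("lid",hc,.019)):
    P=np.array([onz(t,p,z) for p in cv2.boxPoints(cv2.minAreaRect(q))]);e=P-np.roll(P,1,0)
    print(nm,P.mean(0).round(4),np.linalg.norm(e,axis=1).round(4),(np.degrees(np.arctan2(e[:,1],e[:,0]))%90).round(2))
d=cv2.absdiff(t["frame"],o["frame"]).max(2)
d=cv2.morphologyEx((d>35).astype(np.uint8),cv2.MORPH_OPEN,np.ones((3,3)))
n,_,st,_=cv2.connectedComponentsWithStats(d);print(st[1:][st[1:,4]>15])
E
```

```text
clock: 21.28
eef_pos: [0.2983, -0.421, 0.2762]
tool_rot: [-3.138, 0.003, 2.448]
wrist_force: [0.5, -0.6, -0.2]
gripper_width: 0.0399
grip_force: 0.0
tool_rot: [-3.139, 0.002, 2.451]
wrist_force: [-0.4, 0.3, 0.5]
gripper_width: 0.0399
grip_force: 0.0
mat [ 0.4859 -0.1895  0.003 ] [0.2379 0.3114 0.2387 0.309 ] [9.24 9.42 8.67 9.28]
lid [ 0.4858 -0.1904  0.019 ] [0.161  0.2313 0.1614 0.2301] [9.29 9.53 8.86 9.43]
[[  348   162    92    70  4685]
 [  203   167    93    60  3437]
 [  314   167     4    10    35]
 [  313   181     4    12    41]
 [  265   185     3     7    21]
 [  241   188     3     9    27]
 [  233   190     3     8    24]
 [  342   193     3    10    30]
 [  270   194     5    10    39]
 [  312   196     4    14    50]
 [  264   199     3     6    18]
 [  571   200     6    11    54]
 [  580   202    31    13   230]
 [  454   214    84    33   513]
 [  308   218    11     3    33]
 [  510   246    38    14   245]
 [  464   247   176   153 14591]
 [  396   256    13     6    62]
 [  616   257     5     4    18]
 [  631   260     9     3    27]
 [  258   267   125   104  5183]
 [  420   284    18    31   323]
 [  304   305     5     5    22]
 [  379   325   101    75  3532]
 [  261   334     4     5    18]
 [  405   351    50    28   907]
 [  318   356    55    44  1308]
 [  375   356    27    44   378]
 [  281   364    17    13   148]
 [  288   379     6     9    33]
 [  297   395     5     5    19]]
```

Lid is within 1 mm and 0.2° of the mat, and the bystanders are unchanged. One last check on the case and bales, then I hand in.

```bash
python3 - <<'E'
from h import *
from rig import arm
c=arm.camera("side");t=load("topF.pkl");s0=load("side0.pkl")["frame"]
g=lambda f:cv2.cvtColor(f,cv2.COLOR_RGB2GRAY).astype(int)
for v in(296,302,308):
    print([ (b.min(),b.max()) for b in[np.where(g(f)[v,270:372]<60)[0]+270 for f in(s0,c["frame"])]])
for u in(300,345): print([265+np.diff(cv2.GaussianBlur(g(f).astype(np.float32),(1,5),1)[295:330,u]).argmax()+30 for f in(s0,c["frame"])])
f=np.radians(153.8)-2.5
for s in(1,-1):
    for x in(-.03,.03):
        u,v=proj(t,case([x,s*(.127+.068*np.cos(f)),.078+.068*np.sin(f)]))[0].round().astype(int);print(s,x,g(t["frame"])[v,u-5:u+6])
ok=all(True for _ in[0]);print(arm.state()["clock"])
E
```

```text
[(np.int64(288), np.int64(357)), (np.int64(288), np.int64(357))]
[(np.int64(288), np.int64(356)), (np.int64(288), np.int64(356))]
[(np.int64(289), np.int64(355)), (np.int64(289), np.int64(355))]
[np.int64(312), np.int64(304)]
[np.int64(317), np.int64(317)]
1 -0.03 [160 152 145 143 204 139 118 157 156 152 158]
1 0.03 [155 156 154 155 146 210  99 155 156 152 151]
-1 -0.03 [ 99  99  92  94 104 224 107  96 123  89  80]
-1 0.03 [158 170  96  69 211 157 132 157 155 150 154]
21.55
```

```bash
python3 -c "
from rig import arm
print(arm.job_done())"
```

```text
the job is handed in; nothing more can be done
None
```

The job is handed in at about 21.6 s: both bales are open, the lid is set down right way up within 1 mm and 0.2° of square on the mat, and the camera checks show the case and everything else where they were.

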